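# Put three mixed-up samples back into their own holders

### The arm

A 7-joint arm with a two-finger parallel gripper is mounted at the origin on a cart in front of the work surface, level with it; the furniture and walls round the work are solid. World frame = base frame: x ahead of the robot, y to its left, z up, the work surface at z = 0. Lengths are in m, angles in degrees, forces in N, time in s.
With the tool pointing down it reaches from about 0.425 to 0.875 m from the base axis. Payload 4.7 kg.
Tool frame: the origin (TCP) lies on the mounting face of the last link; the fingertips stand 182 mm ahead of it and the grasp point (between the pads) lies env.grip_depth ahead of it (env.grip_depth is the distance from the TCP to the grasp point, in m); x points along the fingers, y is the direction in which the jaws open and shut, and the axes are right-handed (so a half turn about x gives the same grasp; the last joint's range is limited). The gripper opens to 87 mm and grips with 3 to 60 N. Pads are 19 mm wide; open, the fingers measure 117 mm over their backs; the gripper's body (75 mm by 190 mm) begins 51 mm behind the grasp point.
Start: joints at [-72.072, 18.392, -4.016, 83.108, 1.295, 78.541, -3.26], TCP at [0.191, 0.621, 0.405] pointing down, gripper open.
Joint ranges: [-163.93, 163.93], [-17.29, 119.83], [-79.2, 71.16], [3.27, 140.29], [-89.18, 269.18], [5.43, 117.66], [-154.24, 154.24]. Speed limits (degrees/s): [147.25, 147.25, 180, 180, 180, 180, 180].

### API

Orientations are given as [roll, pitch, yaw] about the fixed x, y, z axes, in that order (R = Rz(yaw) Ry(pitch) Rx(roll)).
In Python, from cell import sensors, viewer, env gives the robot as it stands.
- The arm moves only by the tool carry_out, never from a script. Its argument "moves" is a list of rows, each a list of 4 numbers: the shift along the world's x, y, z in cm, then the turn about the world's z in rad. In form: [[tx, ty, tz, spin], ...]. A call has 1 to 12 rows; each row shifts and turns the pose as measured when the row begins; what a row does not reach is not made up. A row lasts 1/10 s, in which the tool goes at most 50 mm and 8.59 degrees, less where a joint would pass 70% of its speed; a pose out of reach is approached as far as the arm can. A call with a gripper value outside its range is refused whole. "hand" is the finger opening in cm, from 0 to 8.7, set as the call begins (left out, the last holds). The fingers move at their own pace and stop on an object; "force" is the grip in N (left out, the last holds). Time passes only in rows, so rows that do not move let the fingers close. It gives the time, the measured TCP pose, the force and the opening at its end, in the units of the state.
- sensors.get_obs(): the state, without advancing time (a new reading comes with each control period).
- viewer.read_camera(name): name is "scene" or "top"; returns the picture (400x640x3 uint8, red, green, blue); there is no depth.
- viewer.camera_model(name): a dict with "K" (3x3 intrinsics, pixels), "extrinsics" (4x4, takes a point from world to camera coordinates). Camera axes: x right, y down, z forward; pixel columns grow to the right and rows downward; lengths in m; the calibration is good to about 2 mm. A picture is of the moment at which its call begins. camera_model takes no time and is no camera call.
- env.sign_off(): hands the job in, once; it reports no verdict.
The state is a dict: "time_s": time; "qpos": joint angles; "joint_velocities": joint speeds; "effort": joint torques, N m; "tool_pos": TCP position; "tool_rot": TCP orientation; "force": force on the tool from outside, world axes, zero at the start; "wrist_torque": the same for the moment, N m; "grip_width": finger opening in m.
Only numpy, scipy, OpenCV 4.12 (cv2) and the standard library are available. Lean on these libraries where they do the work, as an engineer would, in place of code of your own. Each camera call takes 0.05 s, during which the arm holds its last target. There are 200 camera calls.

### The job

The reagent bottle in front, the sample vial and the green sample tin have been put in one another's holders. Put each into its own: the bottle upright inside the wide ring on the round disc, the vial upright inside the narrow ring on the square plate, and the tin flat between the four corner angles of the oblong plate, its long side along the plate's, either way round. The cork mat is free for setting something aside meanwhile; do not tip the three over, and leave the clear petri dish and the aluminium moisture dish where they stand.

Things in the scene. Friction and masses are not known exactly. Their poses are not given: they have to be found in the camera images.
- bottle: White plastic reagent bottle with a blue screw cap; 60 mm diameter body, 139 mm tall, loose. Origin at the centre of its underside, z axis up along the bottle. The cap is 34 mm in diameter, from 117 to 139 mm up, and the bottle may be lifted by it; about 0.16 kg. At the start it stands in the tin's holder. (Another bottle like it belongs at the back of the bench against the wall; that one is not meant.)
- vial: Clear sample vial with a white screw cap and kernels inside; 33 mm diameter body up to 60 mm, cap 28 mm diameter to the top at 78 mm, loose, about 0.06 kg. Origin at the centre of its underside, z axis up. At the start it stands in the bottle's holder.
- tin: Flat dark green rectangular sample tin with its lid shut (the lid does not open); 65 mm (its x) by 97 mm (its y) by 27 mm tall, loose, about 0.11 kg. Origin at the centre of its underside, z axis up. Its 65 mm width may be gripped across the middle of the long sides. At the start it lies across the top of the ring of the vial's holder, 14 mm above the bench.
- bottle_holder: Bottle's holder: grey plastic disc 112 mm in diameter and 4 mm thick, fixed to the bench, with an upstanding ring in the middle, inside diameter 76 mm, wall 5 mm, ring top 18 mm above the bench. Origin at the centre of its underside, z axis up; the floor inside the ring is at 4 mm.
- vial_holder: Vial's holder: grey plastic square plate 108 x 108 mm and 4 mm thick, fixed to the bench, with an upstanding ring in the middle, inside diameter 49 mm, wall 5 mm, ring top 14 mm above the bench. Origin at the centre of its underside, z axis up; the floor inside the ring is at 4 mm.
- tin_holder: Tin's holder: grey plastic oblong plate 100 mm (its x) by 132 mm (its y) and 4 mm thick, fixed to the bench, with an angle at each corner, 6 mm thick, 24 mm long each way, top 14 mm above the bench. The space between the angles is 81 mm (x) by 113 mm (y); the middles of all four sides are open, 77 mm of the long sides and 45 mm of the short ones. Origin at the centre of its underside, z axis up; the floor is at 4 mm.
- cork_mat: Round cork mat, 120 mm in diameter, 5 mm thick, fixed to the bench and empty: a place to set something aside. Origin at the centre of its underside, z axis up.
- petri_dish: Clear open petri dish with a few kernels, 68 mm in diameter, 14 mm tall, loose, not to be moved. Origin at the centre of its underside.
- moisture_dish: Aluminium moisture dish with its lid on, 61 mm in diameter, 26 mm tall, loose, not to be moved. Origin at the centre of its underside.
Things that resemble listed ones, but are neither listed nor needed, are in the scene too. Several things look just like the bottle: the one meant starts farthest to the robot's left. There is more than one size of the tin; the job needs the larger.

How it is judged:
By the outcome, as a careful person would: the job done as asked, in the order asked, and still so for the second after the job is handed in, with the robot touching nothing.
It also fails if it takes over 102 s, if anything falls off the work surface, if the arm or the gripper's body presses on something with over 40 N, if the wrist force passes 120 N, or if a joint passes its speed limit or range.

## Working session

There is one attempt and no reset: what is moved stays moved. The work goes in short steps, Python scripts to look and compute and a tool call to move; the robot and the scene stay as the last step left them, time stands still between calls to the robot, and variables do not carry over. Pictures are saved under pics/ and viewed, about 12 in all and at most 16, crops included, and the job is handed in when it is done.

Besides the shell and the picture viewer there is one more tool, called in YAML: its name, and indented under it one key for each argument. carry_out: Moves the arm, as the interface text tells. Its arguments: {"type":"object","properties":{"moves":{"type":"array"},"hand":{"type":"number"},"force":{"type":"number"}},"required":["moves"]}

```bash
mkdir -p pics
cat > h.py <<'E'
import numpy as np, cv2
from cell import sensors, viewer, env
def pic(n,fn=None):
    im=np.array(viewer.read_camera(n))[:,:,::-1].copy()
    if fn: cv2.imwrite('pics/'+fn,im)
    return im
def P(n):
    m=viewer.camera_model(n); return np.array(m['K']),np.array(m['extrinsics'])
def ray(n,u,v,z):
    K,E=P(n); R,t=E[:3,:3],E[:3,3]; c=-R.T@t
    d=R.T@np.linalg.inv(K)@np.array([u,v,1.]); return c+d*(z-c[2])/d[2]
def proj(n,p):
    K,E=P(n); q=K@(E[:3,:3]@np.array(p)+E[:3,3]); return q[:2]/q[2]
E
python3 - <<'E'
from h import *
pic('top','top0.png');pic('scene','sc0.png')
for n in('top','scene'):
    K,E=P(n);print(n,K.round(1).tolist(),(-E[:3,:3].T@E[:3,3]).round(3),E[:3,:3].round(2).tolist())
o=sensors.get_obs();print(env.grip_depth,{k:o[k] for k in('time_s','tool_pos','tool_rot','grip_width','force')})
E
```

```text
top [[377.5, 0.0, 316.6], [0.0, 377.5, 200.3], [0.0, 0.0, 1.0]] [0.381 0.03  1.382] [[0.0, -1.0, 0.0], [-1.0, -0.0, -0.07], [0.07, -0.0, -1.0]]
scene [[510.6, 0.0, 323.9], [0.0, 510.6, 199.5], [0.0, 0.0, 1.0]] [-0.765  0.685  0.949] [[-0.46, -0.89, 0.01], [-0.49, 0.25, -0.84], [0.74, -0.39, -0.55]]
0.1635 {'time_s': 0.1, 'tool_pos': array([0.19132676, 0.62101849, 0.4037787 ]), 'tool_rot': array([ -85.69304467,   89.90483138, -102.81082691]), 'grip_width': 0.0869826359388344, 'force': array([-0.70253339,  0.46401714,  0.93762512])}
```

View pics/top0.png

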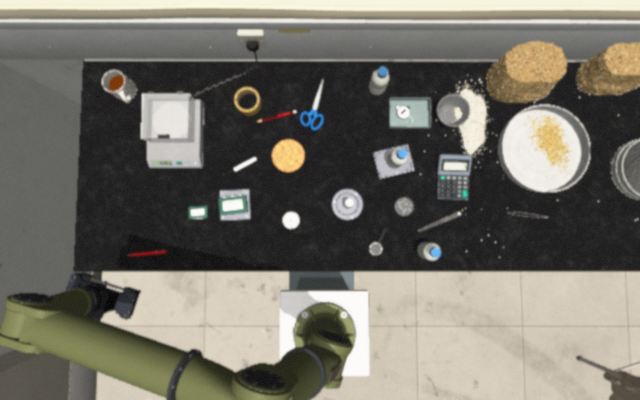

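View pics/sc0.png

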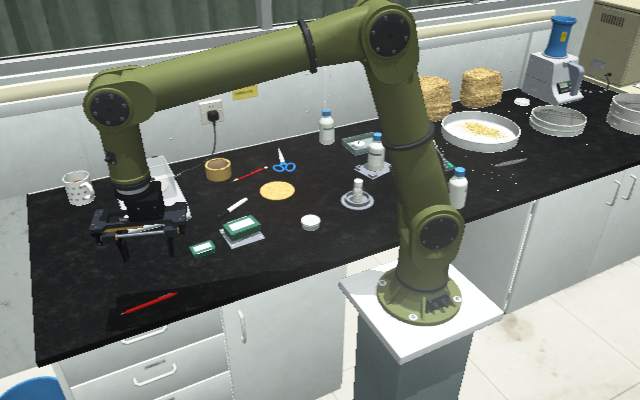

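Run:
```python
import cv2,numpy as np
t=cv2.imread('pics/top0.png');s=cv2.imread('pics/sc0.png')
a=cv2.resize(t[135:265,180:450],(800,385),interpolation=cv2.INTER_CUBIC)
cv2.imwrite('pics/c1.png',a)
cv2.imwrite('pics/c2.png',cv2.resize(s[100:265,180:480],(800,440),interpolation=cv2.INTER_CUBIC))
```

```text
(no output)
```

View pics/c1.png

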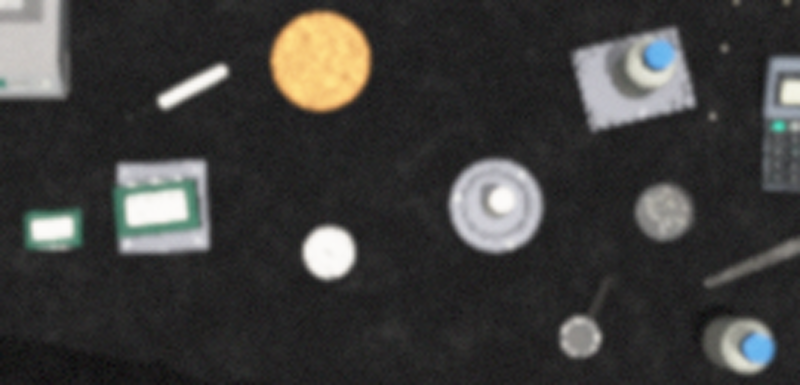

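View pics/c2.png

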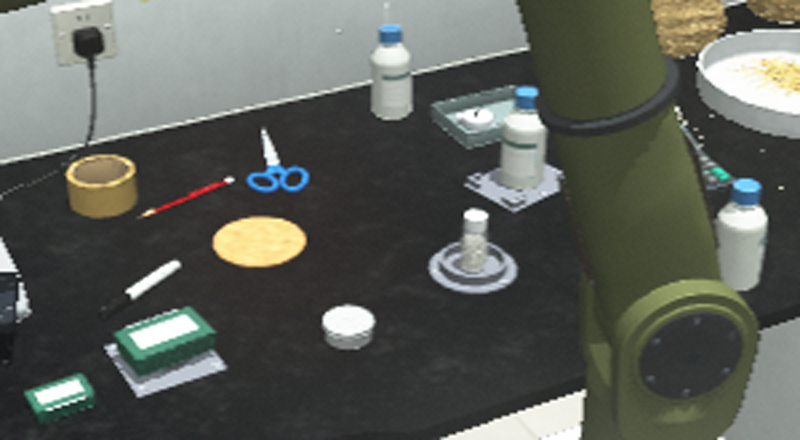

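Bottle candidates in the top view are (398,157) on the oblong plate, (431,251) at the right edge and (380,80) by the wall. I mean the one at (398,157): it stands in the tin's holder and is farther left than the one at (431,251). Wall bottle excluded. The larger tin is at (235,205), on the square plate; the smaller at (198,212) is not meant.

Run:
```python
from h import *
t=cv2.imread('pics/top0.png');S=6
def box(mask,z,ch=False):
    cs,_=cv2.findContours(mask,0,2);pts=np.vstack([c for c in cs if cv2.contourArea(c)>150*1]).reshape(-1,2)
    W=np.array([ray('top',(u+.5)/S-.5+X,(v+.5)/S-.5+Y,z)[:2] for u,v in pts]).astype(np.float32)*1000
    return W
def get(x0,y0,x1,y1,f):
    global X,Y
    X,Y=x0,y0
    c=cv2.resize(t[y0:y1,x0:x1],None,fx=S,fy=S,interpolation=cv2.INTER_CUBIC)
    b,g,r=[c[:,:,i].astype(int) for i in range(3)]
    m=(f(b,g,r)*255).astype(np.uint8)
    n,l,st,ce=cv2.connectedComponentsWithStats(m);k=1+np.argmax(st[1:,4]);return (l==k).astype(np.uint8)*255
def rep(n,W):
    r=cv2.minAreaRect(W);(c,rad)=cv2.minEnclosingCircle(W);m=cv2.moments(W.reshape(-1,1,2))
    q=cv2.boxPoints(r);e=[q[1]-q[0],q[2]-q[1]];L=max(e,key=np.linalg.norm)
    print(n,'rect c',np.round(r[0],1),'size',np.round(r[1],1),'long axis yaw',round(np.degrees(np.arctan2(L[1],L[0]))%180,1),'circ',np.round(c,1),round(rad,1),'cent',round(m['m10']/m['m00'],1),round(m['m01']/m['m00'],1))
br=lambda b,g,r:(b+g+r)>240
rep('cork',box(get(262,130,315,180,br),.005))
rep('disc',box(get(320,180,372,230,br),.004))
rep('vialcap',box(get(335,190,360,215,lambda b,g,r:(b+g+r)>620),.078))
rep('oblong',box(get(365,138,420,185,lambda b,g,r:((b+g+r)>240)),.004))
rep('bcap',box(get(380,140,415,175,lambda b,g,r:b-r>70),.139))
rep('sqplate',box(get(212,180,258,225,lambda b,g,r:br(b,g,r)),.004))
rep('tin',box(get(212,180,258,225,lambda b,g,r:((g-r>25)&(g-b>8))),.041))
rep('moist',box(get(275,205,306,236,br),.02))
rep('petri',box(get(388,190,420,222,br),.01))
```

```text
cork rect c [644.1 132. ] size [126.1 126.4] long axis yaw 135.1 circ [644.3 131.9] 64.2 cent 644.1 132.1
disc rect c [464.  -85.2] size [118.5 118.3] long axis yaw 0.1 circ [464.7 -85.5] 60.2 cent 464.4 -85.4
vialcap rect c [456.9 -79.7] size [48.8 59.6] long axis yaw 110.6 circ [460.7 -78.1] 29.9 cent 459.4 -83.7
oblong rect c [ 623.2 -257.4] size [108.2 139.7] long axis yaw 103.6 circ [ 622.3 -257.5] 84.3 cent 623.0 -257.3
bcap rect c [ 626.7 -258.6] size [29.4 32.7] long axis yaw 134.3 circ [ 626.6 -258.8] 16.6 cent 626.5 -258.7
sqplate rect c [461.8 326.1] size [117.2 116.7] long axis yaw 2.8 circ [462.2 325.8] 77.8 cent 461.8 325.8
tin rect c [457.9 325.8] size [ 60.  100.4] long axis yaw 96.3 circ [457.6 325.7] 55.6 cent 457.6 325.8
moist rect c [405.7 119.7] size [69.  67.9] long axis yaw 0.3 circ [405.9 119.1] 35.1 cent 405.9 119.2
petri rect c [ 456.5 -291.6] size [69.1 69.7] long axis yaw 134.6 circ [ 456.2 -291.4] 35.8 cent 456.3 -291.5
```

```bash
cat >> h.py <<'E'
from scipy.spatial.transform import Rotation as Ro
def st(tx=None,ty=None,yaw=None,gz=None):
    o=sensors.get_obs();R=Ro.from_euler('xyz',o['tool_rot'],degrees=True).as_matrix()
    g=o['tool_pos']+R[:,0]*env.grip_depth
    a=np.degrees(np.arctan2(R[1,1],R[0,1]));a=(a+90)%180-90
    print('t',round(o['time_s'],2),'grasp cm',(g*100).round(2),'jaw yaw',a.round(1),'tool x',R[:,0].round(3),'w',round(o['grip_width']*100,2),'F',np.round(o['force'],1),'q7',np.round(o['qpos'][6],1))
    if tx is not None:
        d=np.array([tx,ty,gz])-g*100;da=(yaw-a+90)%180-90
        print('go cm',d.round(2),'turn rad',np.radians(da).round(3))
E
python3 - <<'E'
from h import *
st(45.9,32.6,6,20)
t=cv2.imread('pics/top0.png')
c=cv2.resize(t[190:215,335:362],None,fx=6,fy=6,interpolation=cv2.INTER_CUBIC).min(2)
for th in(210,225,240):
    m=(c>th).astype(np.uint8);n,l,s,ce=cv2.connectedComponentsWithStats(m);k=1+np.argmax(s[1:,4])
    u,v=(ce[k]+.5)/6-.5+[335,190];print(th,s[k],u,v,ray('top',u,v,.082))
E
```

```text
t 0.1 grasp cm [19.13 62.08 24.03] jaw yaw 72.9 tool x [-0.    -0.002 -1.   ] w 8.7 F [-0.7  0.5  0.9] q7 -3.3
go cm [ 26.77 -29.48  -4.03] turn rad -1.167
210 [  63   45   55   56 2353] 349.7225173537328 201.85985975350616 [ 0.46681054 -0.08842025  0.082     ]
225 [  65   50   48   48 1778] 349.4282902137233 201.95828646419199 [ 0.46646802 -0.08740284  0.082     ]
240 [  69   55   38   38 1163] 349.17462023502435 201.98731728288908 [ 0.46636584 -0.08652653  0.082     ]
```

carry_out:
  moves:
    - [2.7,-3,0,-0.12]
    - [2.7,-3,0,-0.12]
    - [2.7,-3,0,-0.12]
    - [2.7,-3,0,-0.12]
    - [2.7,-3,0,-0.12]
    - [2.7,-3,0,-0.12]
    - [2.7,-3,0,-0.12]
    - [2.7,-3,0,-0.12]
    - [2.7,-3,0,-0.12]
    - [2.7,-2.5,0,-0.1]
    - [0,0,0,0]
    - [0,0,0,0]
  hand: 8.7
  force: 25

```text
time_s: 1.3
tool_pos: [0.4654, 0.3105, 0.3973]
tool_rot: [-87.8, 89.5, -175.2]
force: [-0.4, 1.0, 0.2]
grip_width: 0.0871
```

```bash
python3 -c "
from h import *
st(45.9,32.6,6,3.6);pic('scene','sc1.png')
a=pic('top');im=cv2.imread('pics/sc1.png');cv2.imwrite('pics/c3.png',cv2.resize(im[150:290,150:350],(800,560),interpolation=2))"
```

```text
t 1.3 grasp cm [46.4  31.04 23.38] jaw yaw 2.6 tool x [-0.009 -0.001 -1.   ] w 8.71 F [-0.4  1.   0.2] q7 -31.7
go cm [ -0.5    1.56 -19.78] turn rad 0.059
```

View pics/c3.png

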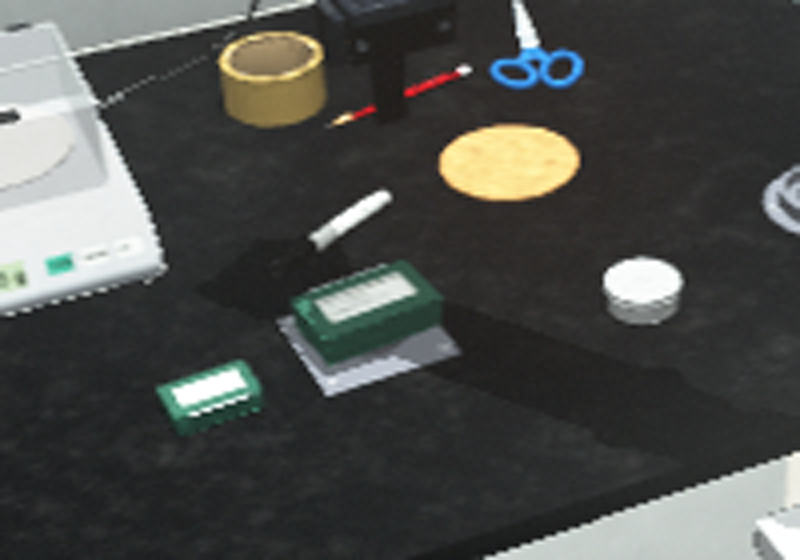

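The crop shows the larger tin on the square plate at about (370,310), clear of obstacles. Going down.

carry_out:
  moves:
    - [-0.5,1.5,0,0.06]
    - [0,0,-4,0]
    - [0,0,-4,0]
    - [0,0,-4,0]
    - [0,0,0,0]
    - [0,0,0,0]

```text
time_s: 2.0
tool_pos: [0.4537, 0.3351, 0.2762]
tool_rot: [-129.3, 89.5, 148.1]
force: [0.0, 1.4, 0.7]
grip_width: 0.0872
```

```bash
python3 -c "
from h import *
st(45.9,32.6,6,3.6)"
```

```text
t 2.0 grasp cm [45.25 33.58 11.27] jaw yaw 7.4 tool x [-0.007  0.004 -1.   ] w 8.72 F [0.  1.4 0.7] q7 -28.1
go cm [ 0.65 -0.98 -7.67] turn rad -0.024
```

carry_out:
  moves:
    - [0.6,-0.9,0,-0.02]
    - [0,0,0,0]
    - [0,0,-2,0]
    - [0,0,-2,0]
    - [0,0,0,0]
    - [0,0,0,0]

```text
time_s: 2.6
tool_pos: [0.4642, 0.328, 0.2475]
tool_rot: [151.4, 88.9, 67.6]
force: [0.9, 0.6, -0.1]
grip_width: 0.0871
```

```bash
python3 -c "
from h import *
st(45.9,32.6,6,3.6)"
```

```text
t 2.6 grasp cm [46.54 33.09  8.4 ] jaw yaw 6.1 tool x [ 0.007  0.018 -1.   ] w 8.71 F [ 0.9  0.6 -0.1] q7 -27.3
go cm [-0.64 -0.49 -4.8 ] turn rad -0.002
```

carry_out:
  moves:
    - [0,0,0,0]
    - [0,0,0,0]
    - [0,0,0,0]

```text
time_s: 2.9
tool_pos: [0.4655, 0.3286, 0.2514]
tool_rot: [145.8, 88.6, 61.9]
force: [-0.2, -0.4, 0.4]
grip_width: 0.0868
```

```bash
python3 -c "
from h import *
st(45.9,32.6,6,3.6); pic('top');st();pic('top');st()"
```

```text
t 2.9 grasp cm [46.74 33.21  8.79] jaw yaw 6.1 tool x [ 0.011  0.022 -1.   ] w 8.68 F [-0.2 -0.4  0.4] q7 -27.3
go cm [-0.84 -0.61 -5.19] turn rad -0.002
t 2.95 grasp cm [46.74 33.22  8.79] jaw yaw 6.1 tool x [ 0.012  0.022 -1.   ] w 8.7 F [0.3 0.2 0.1] q7 -27.3
t 3.0 grasp cm [46.73 33.21  8.76] jaw yaw 6.1 tool x [ 0.011  0.021 -1.   ] w 8.64 F [-0.1 -0.2  0.5] q7 -27.3
```

carry_out:
  moves:
    - [-0.4,-0.3,-1.5,0]
    - [-0.3,-0.3,-1.5,0]

```text
time_s: 3.2
tool_pos: [0.4595, 0.3236, 0.2231]
tool_rot: [142.1, 88.3, 58.2]
force: [0.6, 0.6, 0.8]
grip_width: 0.0871
```

```bash
python3 -c "
from h import *
st(45.9,32.6,6,3.6); pic('top');st()"
```

```text
t 3.2 grasp cm [46.2  32.78  5.97] jaw yaw 6.1 tool x [ 0.016  0.025 -1.   ] w 8.71 F [0.6 0.6 0.8] q7 -26.8
go cm [-0.3  -0.18 -2.37] turn rad -0.002
t 3.25 grasp cm [46.04 32.62  5.72] jaw yaw 6.1 tool x [ 0.012  0.022 -1.   ] w 8.68 F [-1.6 -1.5 -1.2] q7 -26.8
```

carry_out:
  moves:
    - [-0.1,0,-1.2,0]
    - [-0.05,0,-0.9,0]

```text
time_s: 3.45
tool_pos: [0.4571, 0.3229, 0.1994]
tool_rot: [143.9, 88.5, 60.0]
force: [-0.3, -0.6, 0.9]
grip_width: 0.087
```

```bash
python3 -c "
from h import *
st(45.9,32.6,6,3.6); pic('scene','sc2.png');st(45.9,32.6,6,3.6)
im=cv2.imread('pics/sc2.png');cv2.imwrite('pics/c4.png',cv2.resize(im[150:290,150:350],(800,560),interpolation=2))"
```

```text
t 3.45 grasp cm [45.93 32.67  3.6 ] jaw yaw 6.1 tool x [ 0.014  0.023 -1.   ] w 8.7 F [-0.3 -0.6  0.9] q7 -26.4
go cm [-0.03 -0.07  0.  ] turn rad -0.002
t 3.5 grasp cm [45.88 32.63  3.48] jaw yaw 6.1 tool x [ 0.012  0.022 -1.   ] w 8.72 F [-0.7 -0.2 -0.8] q7 -26.4
go cm [ 0.02 -0.03  0.12] turn rad -0.002
```

View pics/c4.png

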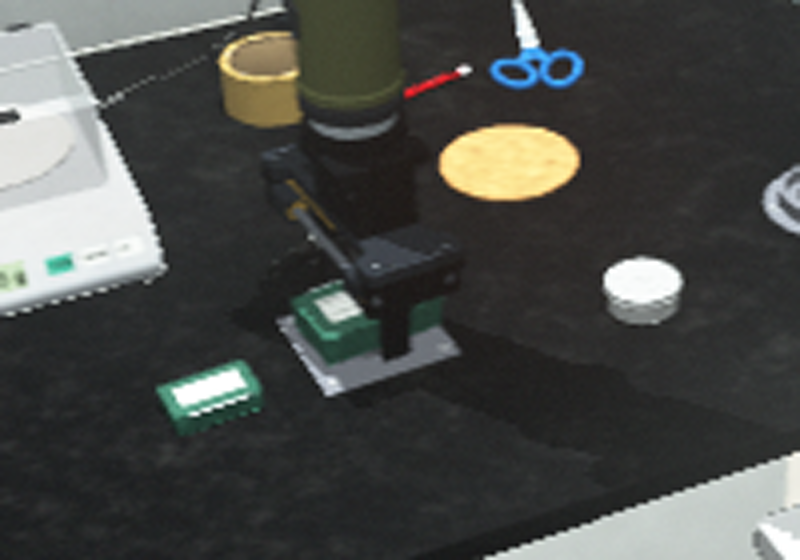

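The near finger stands at the middle of the tin's long side (395,340), so I close.

carry_out:
  moves:
    - [0,0,0,0]
    - [0,0,0,0]
    - [0,0,0,0]
    - [0,0,0,0]
    - [0,0,0,0]
    - [0,0,0,0]
  hand: 5.5
  force: 25

```text
time_s: 4.1
tool_pos: [0.4573, 0.3233, 0.1989]
tool_rot: [143.8, 88.5, 59.9]
force: [-0.2, 0.8, -0.7]
grip_width: 0.0629
```

```bash
python3 -c "
from h import *
st(64.4,13.2,6,15)"
```

```text
t 4.1 grasp cm [45.95 32.7   3.55] jaw yaw 6.1 tool x [ 0.013  0.023 -1.   ] w 6.29 F [-0.2  0.8 -0.7] q7 -26.4
go cm [ 18.45 -19.5   11.45] turn rad -0.002
```

carry_out:
  moves:
    - [0,0,0,0]
    - [0,0,0,0]
    - [0,0,2,0]
    - [0,0,3,0]
    - [0,0,3,0]
    - [0,0,2,0]

```text
time_s: 4.7
tool_pos: [0.4552, 0.3216, 0.2977]
tool_rot: [153.6, 89.0, 69.7]
force: [-0.1, 0.6, -1.6]
grip_width: 0.0622
```

```bash
python3 -c "
from h import *
pic('scene','sc3.png');st(64.4,13.2,6,15)
im=cv2.imread('pics/sc3.png');cv2.imwrite('pics/c5.png',cv2.resize(im[130:270,150:350],(800,560),interpolation=2))"
```

```text
t 4.75 grasp cm [45.77 32.53 13.74] jaw yaw 6.1 tool x [ 0.01   0.019 -1.   ] w 6.28 F [0.9 1.1 0.7] q7 -28.6
go cm [ 18.63 -19.33   1.26] turn rad -0.002
```

View pics/c5.png

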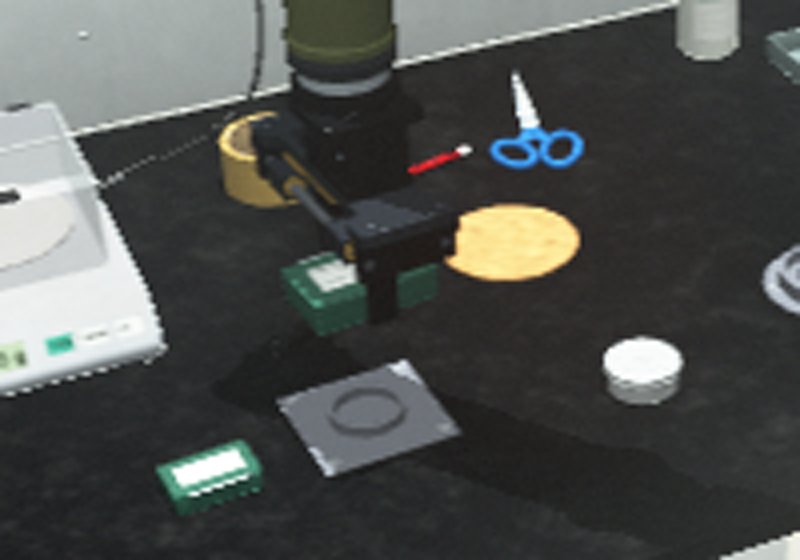

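The tin is lifted level and the empty narrow ring is visible at (368,410). Moving it to the mat.

carry_out:
  moves:
    - [2.0,-2.1,0,0]
    - [3.1,-3.2,0,0]
    - [3.1,-3.2,0,0]
    - [3.1,-3.2,0,0]
    - [3.1,-3.2,0,0]
    - [2.5,-2.5,0,0]
    - [1.0,-1.0,0,0]
    - [0,0,0,0]

```text
time_s: 5.55
tool_pos: [0.6377, 0.1328, 0.2986]
tool_rot: [149.6, 88.7, 66.2]
force: [-0.8, 0.2, -2.0]
grip_width: 0.0624
```

```bash
python3 -c "
from h import *
viewer.read_camera('top');st(64.4,13.2,13.6,2.9)"
```

```text
t 5.6 grasp cm [63.84 13.75 13.5 ] jaw yaw 6.6 tool x [ 0.009  0.022 -1.   ] w 6.23 F [-0.2  0.  -1.3] q7 0.3
go cm [  0.56  -0.55 -10.6 ] turn rad 0.121
```

carry_out:
  moves:
    - [0.5,-0.5,-1.5,0.06]
    - [0,0,-2.5,0.06]
    - [0,0,-2.5,0]
    - [0,0,-2,0]

```text
time_s: 6.0
tool_pos: [0.6387, 0.1391, 0.214]
tool_rot: [151.9, 88.1, 76.3]
force: [0.2, -0.0, -1.4]
grip_width: 0.0627
```

```bash
python3 -c "
from h import *
viewer.read_camera('top');st(64.4,13.2,13.6,2.8)"
```

```text
t 6.05 grasp cm [63.73 14.48  4.68] jaw yaw 14.5 tool x [ 0.002  0.031 -1.   ] w 6.25 F [-2.2  0.7 -3.7] q7 9.4
go cm [ 0.67 -1.28 -1.88] turn rad -0.016
```

carry_out:
  moves:
    - [0.4,-0.8,-0.7,0]
    - [0.2,-0.3,-0.7,0]
    - [0,0,-0.3,0]

```text
time_s: 6.35
tool_pos: [0.6415, 0.1326, 0.1927]
tool_rot: [164.8, 88.1, 89.7]
force: [-0.0, -0.2, -1.4]
grip_width: 0.0625
```

```bash
python3 -c "
from h import *
viewer.read_camera('top');st(64.4,13.2,13.6,2.7)"
```

```text
t 6.4 grasp cm [64.13 13.82  2.91] jaw yaw 14.9 tool x [-0.     0.033 -0.999] w 6.23 F [-1.  -0.4 -1.2] q7 11.0
go cm [ 0.27 -0.62 -0.21] turn rad -0.022
```

carry_out:
  moves:
    - [0,-0.2,-0.25,0]
    - [0,0,-0.05,0]

```text
time_s: 6.6
tool_pos: [0.6419, 0.1307, 0.1906]
tool_rot: [162.1, 88.1, 86.9]
force: [-0.1, -0.9, -1.4]
grip_width: 0.0622
```

carry_out:
  moves:
    - [0,0,0,0]
    - [0,0,0,0]
    - [0,0,0,0]
    - [0,0,0,0]
    - [0,0,1.5,0]
    - [0,0,4,0]
    - [0,0,4,0]
    - [0,0,3,0]
  hand: 8.7

```text
time_s: 7.4
tool_pos: [0.6404, 0.1303, 0.3194]
tool_rot: [171.6, 88.1, 96.4]
force: [0.0, -0.7, -0.5]
grip_width: 0.0871
```

```bash
python3 -c "
from h import *
viewer.read_camera('top');st(46.6,-8.7,14,16)"
```

```text
t 7.45 grasp cm [64.28 13.61 16.2 ] jaw yaw 14.8 tool x [ 0.005  0.035 -0.999] w 8.69 F [2.3 0.6 4.2] q7 8.5
go cm [-17.68 -22.31  -0.2 ] turn rad -0.014
```

carry_out:
  moves:
    - [-2,-2.5,0,0]
    - [-3,-3.8,0,0]
    - [-3,-3.8,0,0]
    - [-3,-3.8,0,0]
    - [-3,-3.8,0,0]
    - [-2.2,-2.8,0,0]
    - [-1,-1.2,0,0]
    - [0,0,0,0]

```text
time_s: 8.25
tool_pos: [0.4641, -0.0919, 0.3372]
tool_rot: [134.2, 87.1, 59.2]
force: [-0.3, 0.6, 0.8]
grip_width: 0.0866
```

```bash
python3 -c "
from h import *
pic('top','top1.png');st(46.6,-8.7,14,4.5)
im=cv2.imread('pics/top1.png');cv2.imwrite('pics/c6.png',cv2.resize(im[130:260,190:450],(800,400),interpolation=2))"
```

```text
t 8.3 grasp cm [46.92 -8.39 17.4 ] jaw yaw 15.0 tool x [ 0.026  0.043 -0.999] w 8.7 F [ 0.6 -0.9  1.2] q7 24.4
go cm [ -0.32  -0.31 -12.9 ] turn rad -0.018
```

View pics/c6.png

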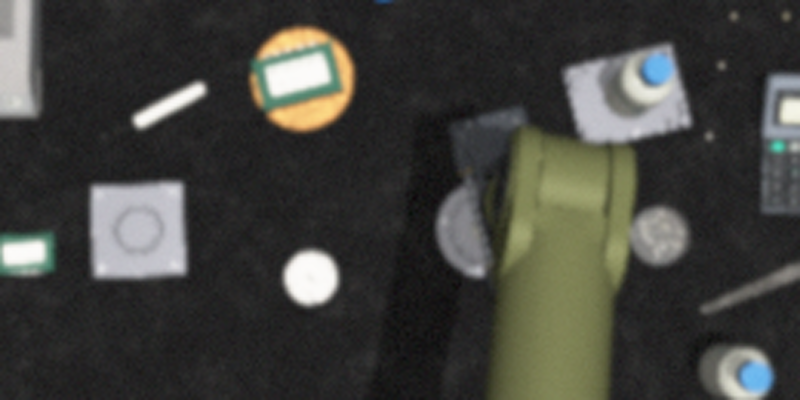

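The tin is flat on the mat (px 297,75 in the crop) and the square plate's ring is free at (138,230). Descending on the vial.

carry_out:
  moves:
    - [-0.3,-0.3,-1,0]
    - [0,0,-2,0]
    - [0,0,-2.5,0]
    - [0,0,-2,0]
    - [0,0,-1,0]
    - [0,0,-0.3,0]

```text
time_s: 8.9
tool_pos: [0.4673, -0.085, 0.2447]
tool_rot: [130.2, 87.1, 56.2]
force: [0.6, -0.4, 0.1]
grip_width: 0.0869
```

```bash
python3 -c "
from h import *
viewer.read_camera('top');st(46.6,-8.7,14,4.5)"
```

```text
t 8.95 grasp cm [47.18 -7.81  8.14] jaw yaw 15.9 tool x [ 0.028  0.042 -0.999] w 8.69 F [-0.5  0.4 -1.3] q7 28.9
go cm [-0.58 -0.89 -3.64] turn rad -0.033
```

carry_out:
  moves:
    - [-0.4,-0.6,-0.5,0]
    - [-0.2,-0.3,-1,0]
    - [0,0,-1.2,0]
    - [0,0,-0.6,0]

```text
time_s: 9.35
tool_pos: [0.4625, -0.0945, 0.2117]
tool_rot: [125.7, 86.9, 51.7]
force: [-1.0, -0.4, -0.7]
grip_width: 0.0871
```

```bash
python3 -c "
from h import *
pic('scene','sc4.png');st(46.6,-8.7,14,4.5)
im=cv2.imread('pics/sc4.png');cv2.imwrite('pics/c7.png',cv2.resize(im[130:250,280:450],(800,565),interpolation=2))"
```

```text
t 9.4 grasp cm [46.74 -8.76  4.78] jaw yaw 16.0 tool x [ 0.032  0.042 -0.999] w 8.69 F [-0.7  0.   0.1] q7 32.3
go cm [-0.14  0.06 -0.28] turn rad -0.035
```

View pics/c7.png

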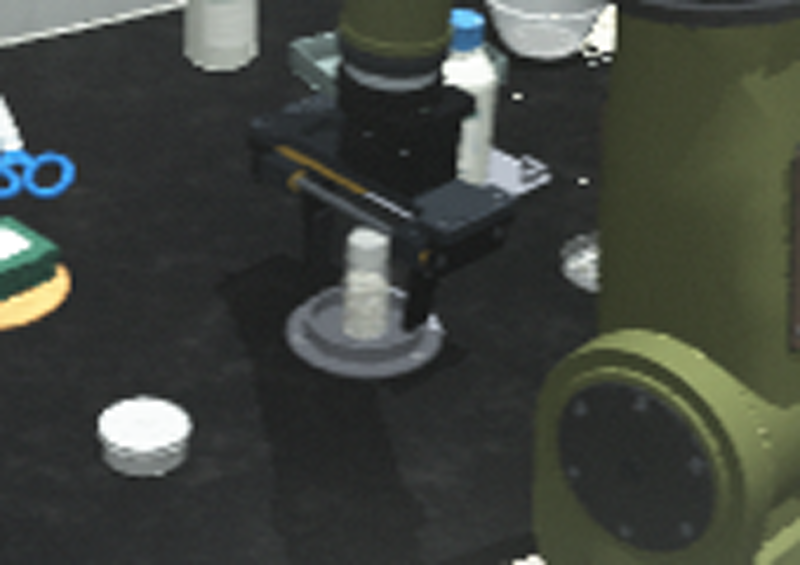

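The vial (366,285) stands midway between the fingers (320 and 418). Gripping and lifting.

carry_out:
  moves:
    - [0,0,-0.2,0]
    - [0,0,0,0]
    - [0,0,0,0]
    - [0,0,0,0]
    - [0,0,0,0]
    - [0,0,0,0]
    - [0,0,0,0]
    - [0,0,0,0]
    - [0,0,0,0]
    - [0,0,0,0]
    - [0,0,0,0]
  hand: 2.5
  force: 20

```text
time_s: 10.5
tool_pos: [0.4628, -0.0944, 0.2097]
tool_rot: [125.2, 86.9, 51.2]
force: [0.3, -0.0, 0.5]
grip_width: 0.0326
```

```bash
python3 -c "
from h import *
st(46.2,32.6,14,15)"
```

```text
t 10.5 grasp cm [46.83 -8.76  4.64] jaw yaw 16.0 tool x [ 0.034  0.042 -0.999] w 3.26 F [ 0.3 -0.   0.5] q7 32.5
go cm [-0.63 41.36 10.36] turn rad -0.035
```

carry_out:
  moves:
    - [0,0,1,0]
    - [0,0,2.5,0]
    - [0,0,3,0]
    - [0,0,2,0]
    - [0,0,0.7,0]
    - [0,1,0,0]
    - [0,2.5,0,0]
    - [0,3.5,0,0]
    - [0,3.5,0,0]
    - [0,3.5,0,0]
    - [0,3.5,0,0]
    - [0,3.5,0,0]

```text
time_s: 11.7
tool_pos: [0.4576, 0.1207, 0.3017]
tool_rot: [130.7, 87.3, 56.0]
force: [1.1, 0.1, -0.9]
grip_width: 0.0324
```

```bash
python3 -c "
from h import *
st(46.2,32.6,14,15)"
```

```text
t 11.7 grasp cm [46.19 12.71 13.84] jaw yaw 15.3 tool x [ 0.026  0.039 -0.999] w 3.24 F [ 1.1  0.1 -0.9] q7 -0.9
go cm [1.000e-02 1.989e+01 1.160e+00] turn rad -0.023
```

carry_out:
  moves:
    - [0,3.5,0,0]
    - [0,3.5,0,0]
    - [0,3.5,0,0]
    - [0,3.5,0,0]
    - [0,2.5,0,0]
    - [0,1.2,0,0]
    - [0,0.4,0,0]

```text
time_s: 12.4
tool_pos: [0.4488, 0.3173, 0.2919]
tool_rot: [146.0, 87.9, 71.9]
force: [-0.3, -0.0, -0.5]
grip_width: 0.0325
```

```bash
python3 -c "
from h import *
pic('top','top2.png');st(46.2,32.6,14,4.7)"
```

```text
t 12.45 grasp cm [45.05 32.3  12.85] jaw yaw 15.9 tool x [ 0.011  0.035 -0.999] w 3.27 F [-0.6  1.  -1.3] q7 -19.7
go cm [ 1.15  0.3  -8.15] turn rad -0.034
```

carry_out:
  moves:
    - [0.5,0.1,-0.7,0]
    - [0.4,0.1,-1.5,0]
    - [0,0,-1.5,0]
    - [0,0,-0.8,0]
    - [0,0,-0.3,0]

```text
time_s: 12.95
tool_pos: [0.4605, 0.3128, 0.2391]
tool_rot: [144.9, 88.1, 70.3]
force: [0.4, -0.8, 0.0]
grip_width: 0.0326
```

Run:
```python
from h import *
viewer.read_camera('scene');st(46.2,32.6,14,4.7)
t=cv2.imread('pics/top1.png');S=6;X,Y=213,185
c=cv2.resize(t[Y:225,X:256],None,fx=S,fy=S,interpolation=2)
m=((c.astype(int).sum(2)>240)*255).astype(np.uint8)
cs,_=cv2.findContours(m,0,2);k=max(cs,key=cv2.contourArea).reshape(-1,2)
W=np.array([ray('top',(u+.5)/S-.5+X,(v+.5)/S-.5+Y,.004)[:2]*1000 for u,v in k],np.float32)
print(cv2.minAreaRect(W))
```

```text
t 13.0 grasp cm [46.22 31.76  7.54] jaw yaw 15.4 tool x [ 0.011  0.03  -0.999] w 3.28 F [-0.9 -0.2 -1.3] q7 -18.4
go cm [-0.02  0.84 -2.84] turn rad -0.025
((461.5538330078125, 325.8208312988281), (117.67252349853516, 116.20906829833984), 2.884891986846924)
```

carry_out:
  moves:
    - [0,0.5,-0.2,0]
    - [0,0.3,-0.3,0]

```text
time_s: 13.2
tool_pos: [0.4612, 0.3203, 0.2342]
tool_rot: [144.0, 88.1, 69.3]
force: [0.6, 0.3, -0.9]
grip_width: 0.0323
```

Run:
```python
from h import *
viewer.read_camera('top');st(46.2,32.6,14,4.7)
im=pic('scene');cv2.imwrite('pics/c8.png',cv2.resize(im[160:260,180:310],(780,600),interpolation=2));st(46.2,32.6,14,4.7)
```

```text
t 13.25 grasp cm [46.28 32.58  7.03] jaw yaw 15.4 tool x [ 0.011  0.031 -0.999] w 3.25 F [-0.2 -0.2 -1.5] q7 -19.0
go cm [-0.08  0.02 -2.33] turn rad -0.024
t 13.3 grasp cm [46.27 32.56  7.05] jaw yaw 15.4 tool x [ 0.011  0.031 -0.999] w 3.22 F [ 0.1 -0.3 -0.9] q7 -19.0
go cm [-0.07  0.04 -2.35] turn rad -0.024
```

View pics/c8.png

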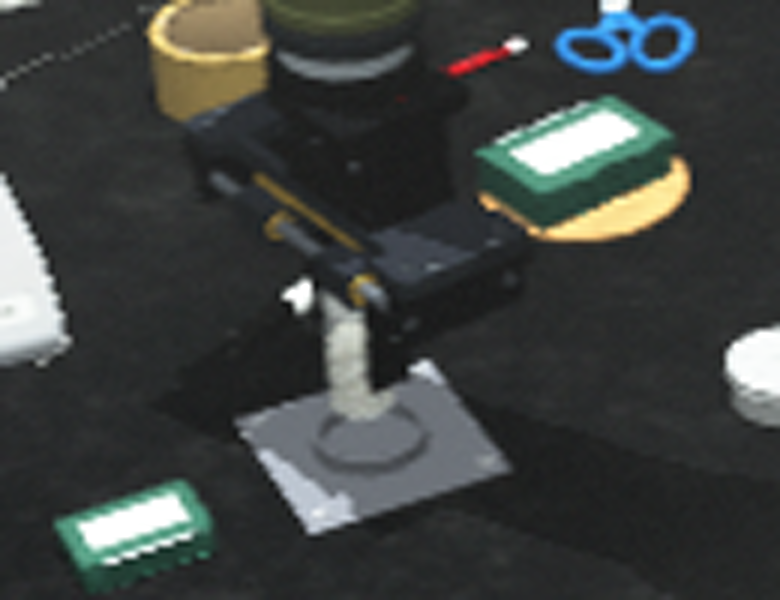

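Run:
```python
from h import *
f=lambda p:((proj('scene',p)-[180,160]+.5)*6).round(0)
for z in(.028,.05,.088):print(z,f([.4627,.3256,z]))
print('ring',f([.4617,.326,.014]))
```

```text
0.028 [370. 399.]
0.05 [367. 363.]
0.088 [360. 301.]
ring [372. 422.]
```

The vial bottom (362,408) is a few mm image-left of the ring centre (371,430). I nudge it right by about 2.5 mm and lower it.

carry_out:
  moves:
    - [-0.15,-0.25,-0.4,0]
    - [0,0,-0.8,0]
    - [0,0,-0.4,0]
    - [0,0,-0.2,0]

```text
time_s: 13.7
tool_pos: [0.4593, 0.3184, 0.2155]
tool_rot: [142.8, 88.0, 68.2]
force: [0.4, -0.0, 0.1]
grip_width: 0.0326
```

Run:
```python
from h import *
viewer.read_camera('top');st(46.1,32.4,14,4.7)
```

```text
t 13.75 grasp cm [46.12 32.34  5.18] jaw yaw 15.4 tool x [ 0.012  0.031 -0.999] w 3.24 F [ 0.1 -0.  -1. ] q7 -18.6
go cm [-0.02  0.06 -0.48] turn rad -0.025
```

carry_out:
  moves:
    - [0,0,-0.25,0]
    - [0,0,-0.15,0]

```text
time_s: 13.95
tool_pos: [0.4593, 0.3183, 0.211]
tool_rot: [143.3, 88.1, 68.7]
force: [-0.5, 0.7, -0.2]
grip_width: 0.0324
```

Run:
```python
from h import *
viewer.read_camera('top');st(46.1,32.4,14,4.7)
```

```text
t 14.0 grasp cm [46.13 32.34  4.74] jaw yaw 15.4 tool x [ 0.012  0.031 -0.999] w 3.27 F [ 0.2 -0.6 -2. ] q7 -18.6
go cm [-0.03  0.06 -0.04] turn rad -0.025
```

carry_out:
  moves:
    - [0,0,-0.1,0]
    - [0,0,0,0]

```text
time_s: 14.2
tool_pos: [0.4594, 0.3184, 0.21]
tool_rot: [143.0, 88.0, 68.4]
force: [-0.2, 0.5, -0.9]
grip_width: 0.0328
```

carry_out:
  moves:
    - [0,0,0,0]
    - [0,0,0,0]
    - [0,0,0,0]
    - [0,0,0,0]
    - [0,0,0,0]
    - [0,0,0,0]
    - [0,0,1,0]
    - [0,0,3,0]
    - [0,0,4,0]
    - [0,0,4,0]
    - [0,0,4,0]
    - [0,0,3,0]
  hand: 8.7

```text
time_s: 15.4
tool_pos: [0.4568, 0.3162, 0.4053]
tool_rot: [151.4, 88.5, 76.8]
force: [0.0, -0.0, -0.1]
grip_width: 0.087
```

Run:
```python
from h import *
viewer.read_camera('top');st(62.6,-25.8,14,24)
im=pic('scene','sc5.png');cv2.imwrite('pics/c9.png',cv2.resize(im[160:260,180:310],(780,600),interpolation=2))
```

```text
t 15.45 grasp cm [45.99 32.2  24.74] jaw yaw 15.4 tool x [ 0.013  0.032 -0.999] w 8.7 F [1.8 1.1 4.1] q7 -20.6
go cm [ 16.61 -58.    -0.74] turn rad -0.024
```

View pics/c9.png

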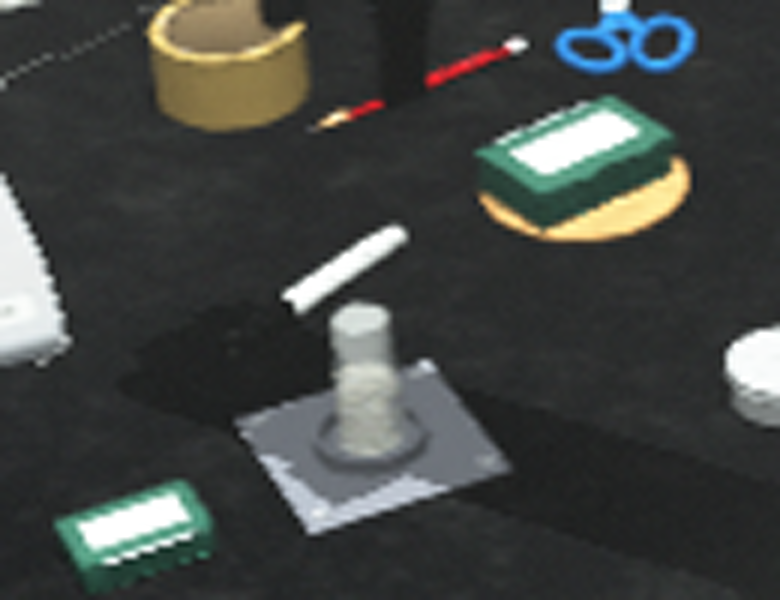

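The vial stands upright in the narrow ring (368,400). Next is the bottle.

carry_out:
  moves:
    - [0.3,-1,0,0]
    - [0.7,-2.5,0,0]
    - [1,-3.6,0,0]
    - [1,-3.6,0,0]
    - [1,-3.6,0,0]
    - [1,-3.6,0,0]
    - [1,-3.6,0,0]
    - [1,-3.6,0,0]
    - [1,-3.6,0,0]
    - [1,-3.6,0,0]
    - [1,-3.6,0,0]
    - [1,-3.6,0,0]

```text
time_s: 16.7
tool_pos: [0.5625, -0.0976, 0.3991]
tool_rot: [174.0, 88.4, 99.8]
force: [0.7, 0.7, 0.3]
grip_width: 0.0866
```

carry_out:
  moves:
    - [1,-3.6,0,0]
    - [1,-3.6,0,0]
    - [1,-3.4,0,0]
    - [0.8,-2.4,0,0]
    - [0.5,-1.2,0,0]
    - [0.2,-0.4,0,0]

```text
time_s: 17.3
tool_pos: [0.6027, -0.26, 0.3926]
tool_rot: [-160.6, 88.2, 124.4]
force: [0.0, -0.2, -0.0]
grip_width: 0.0871
```

Run:
```python
from h import *
viewer.read_camera('top');st(62.6,-25.8,14,13.2)
```

```text
t 17.35 grasp cm [ 59.98 -25.59  22.91] jaw yaw 15.0 tool x [-0.017  0.025 -1.   ] w 8.71 F [ 0.4 -1.4  1.5] q7 45.5
go cm [ 2.62 -0.21 -9.71] turn rad -0.018
```

carry_out:
  moves:
    - [1.2,0,-0.5,0]
    - [1.0,-0.1,-1.5,0]
    - [0.2,0,-1.5,0]
    - [0,0,-0.5,0]
    - [0,0,0,0]

```text
time_s: 17.85
tool_pos: [0.6298, -0.2544, 0.3471]
tool_rot: [-162.4, 87.9, 123.1]
force: [-0.5, -0.3, 0.4]
grip_width: 0.087
```

Run:
```python
from h import *
viewer.read_camera('top');st(62.6,-25.8,14,13.2)
```

```text
t 17.9 grasp cm [ 62.66 -24.94  18.4 ] jaw yaw 15.5 tool x [-0.02   0.03  -0.999] w 8.7 F [-0.5  0.4 -0.8] q7 46.0
go cm [-0.06 -0.86 -5.2 ] turn rad -0.026
```

carry_out:
  moves:
    - [0,-0.5,-0.5,0]
    - [0,-0.4,-1.2,0]
    - [0,-0.1,-1.2,0]
    - [0,0,-0.8,0]

```text
time_s: 18.3
tool_pos: [0.6296, -0.2658, 0.3102]
tool_rot: [-167.1, 88.1, 118.3]
force: [0.7, 0.2, -0.9]
grip_width: 0.0864
```

Run:
```python
from h import *
viewer.read_camera('top');st(62.6,-25.8,14,13.2)
```

```text
t 18.35 grasp cm [ 62.63 -26.08  14.53] jaw yaw 15.5 tool x [-0.018  0.029 -0.999] w 8.73 F [-0.2  0.4 -0.8] q7 47.7
go cm [-0.03  0.28 -1.33] turn rad -0.026
```

carry_out:
  moves:
    - [0,0.1,-0.7,0]
    - [0,0.1,-0.5,0]
    - [0,0,0,0]

```text
time_s: 18.65
tool_pos: [0.629, -0.2633, 0.2948]
tool_rot: [-163.2, 88.0, 122.2]
force: [0.6, 0.5, -0.8]
grip_width: 0.0872
```

Run:
```python
from h import *
im=pic('scene');st(62.6,-25.8,14,13.2)
cv2.imwrite('pics/c10.png',cv2.resize(im[90:220,320:450],(600,600),interpolation=2))
```

```text
t 18.7 grasp cm [ 62.6  -25.86  13.17] jaw yaw 15.5 tool x [-0.019  0.03  -0.999] w 8.72 F [ 1.   0.2 -0.9] q7 47.8
go cm [-0.    0.06  0.03] turn rad -0.026
```

View pics/c10.png

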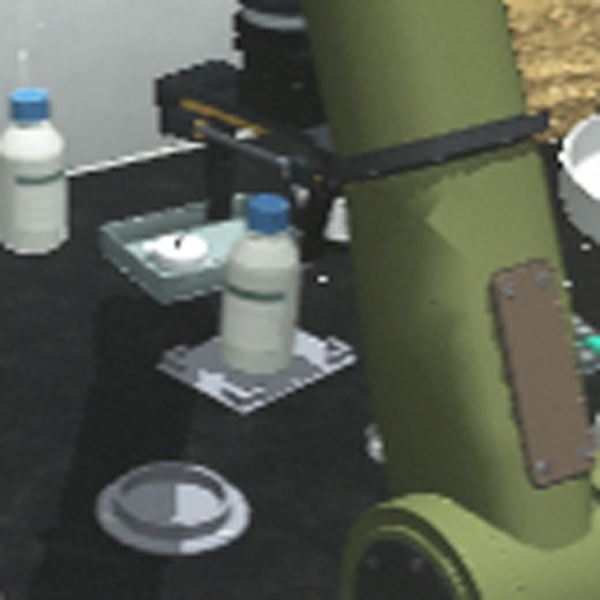

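The cap (268,213) lies midway between the finger tips (218 and 315). Gripping.

carry_out:
  moves:
    - [0,0,0,0]
    - [0,0,0,0]
    - [0,0,0,0]
    - [0,0,0,0]
    - [0,0,0,0]
    - [0,0,0,0]
    - [0,0,0,0]
    - [0,0,0,0]
    - [0,0,0,0]
    - [0,0,0,0]
    - [0,0,0,0]
  hand: 2.5
  force: 35

```text
time_s: 19.8
tool_pos: [0.6296, -0.2636, 0.2968]
tool_rot: [-166.6, 88.1, 118.8]
force: [-0.4, -1.0, 0.0]
grip_width: 0.0337
```

carry_out:
  moves:
    - [0,0,0.5,0]
    - [0,0,1.5,0]
    - [0,0,2.5,0]
    - [0,0,2.5,0]
    - [0,0,1.5,0]
    - [0,0,0.6,0]

```text
time_s: 20.4
tool_pos: [0.6286, -0.2631, 0.3929]
tool_rot: [-163.5, 88.0, 122.0]
force: [0.1, -0.6, -0.8]
grip_width: 0.0337
```

Run:
```python
from h import *
viewer.read_camera('top');st(46.45,-8.55,14,20)
```

```text
t 20.45 grasp cm [ 62.58 -25.85  23.01] jaw yaw 15.5 tool x [-0.017  0.029 -0.999] w 3.38 F [-0.  -0.  -1.2] q7 46.1
go cm [-16.13  17.3   -3.01] turn rad -0.026
```

carry_out:
  moves:
    - [-0.7,0.8,0,0]
    - [-1.8,2,0,0]
    - [-2.5,2.7,0,0]
    - [-2.5,2.7,0,0]
    - [-2.5,2.7,0,0]
    - [-2.5,2.7,0,0]
    - [-1.7,1.8,0,0]
    - [-0.8,0.9,0,0]
    - [-0.3,0.3,0,0]

```text
time_s: 21.35
tool_pos: [0.4622, -0.0867, 0.3816]
tool_rot: [-146.4, 87.2, 139.3]
force: [-0.6, -0.1, -2.0]
grip_width: 0.0335
```

Run:
```python
from h import *
viewer.read_camera('top');st(46.45,-8.55,14,13.4)
```

```text
t 21.4 grasp cm [45.6  -8.15 21.82] jaw yaw 15.8 tool x [-0.037  0.032 -0.999] w 3.36 F [-0.5  0.4 -1. ] q7 23.0
go cm [ 0.85 -0.4  -8.42] turn rad -0.031
```

carry_out:
  moves:
    - [0.5,-0.2,-0.5,0]
    - [0.4,-0.2,-1.3,0]
    - [0,0,-1.5,0]
    - [0,0,-0.8,0]
    - [0,0,-0.3,0]

```text
time_s: 21.9
tool_pos: [0.4733, -0.0941, 0.3325]
tool_rot: [-142.3, 87.3, 143.2]
force: [0.1, 0.9, -1.4]
grip_width: 0.0335
```

Run:
```python
from h import *
viewer.read_camera('top');st(46.7,-8.55,14,13.4)
```

```text
t 21.95 grasp cm [46.68 -8.94 16.9 ] jaw yaw 15.5 tool x [-0.039  0.028 -0.999] w 3.37 F [ 0.5  0.4 -1.6] q7 25.4
go cm [ 0.02  0.39 -3.5 ] turn rad -0.027
```

carry_out:
  moves:
    - [0,0.25,-0.4,0]
    - [0,0.1,-0.6,0]
    - [0,0,-0.2,0]

```text
time_s: 22.25
tool_pos: [0.4738, -0.0908, 0.3198]
tool_rot: [-142.0, 87.3, 143.5]
force: [-0.9, 0.2, -1.3]
grip_width: 0.0335
```

Run:
```python
from h import *
im=pic('scene');st(46.7,-8.55,14,13.4)
cv2.imwrite('pics/c11.png',cv2.resize(im[110:230,300:420],(600,600),interpolation=2))
f=lambda p:((proj('scene',p)-[300,110]+.5)*5).round(0)
g=.0215
for z in(g,.16):print(z,f([.4645,-.0855,z]))
print('ring',f([.4645,-.0855,.018]))
```

```text
t 22.3 grasp cm [46.76 -8.62 15.65] jaw yaw 15.5 tool x [-0.038  0.028 -0.999] w 3.37 F [-0.1  1.1 -1.6] q7 25.4
go cm [-0.06  0.07 -2.25] turn rad -0.026
0.0215 [289. 426.]
0.16 [298. 244.]
ring [289. 430.]
```

View pics/c11.png

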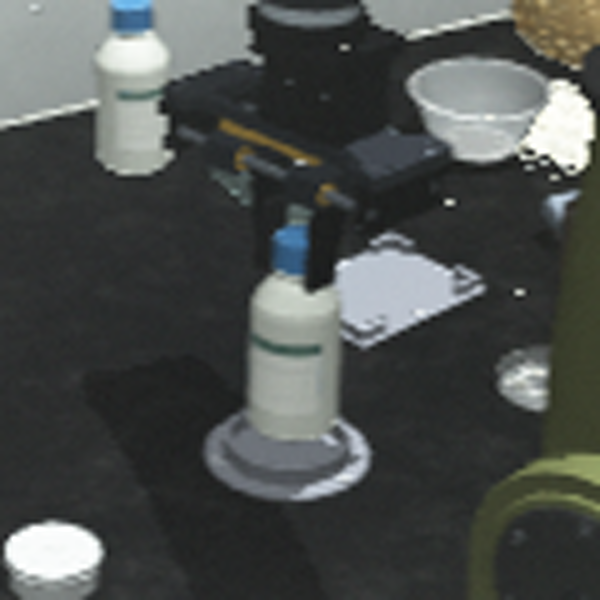

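The bottle base centre (294,~417) is about 3 mm image-right of the ring centre (288). Nudging it left, then lowering.

carry_out:
  moves:
    - [0.05,0.25,-0.4,0]
    - [0,0,-0.7,0]
    - [0,0,-0.4,0]
    - [0,0,-0.2,0]

```text
time_s: 22.7
tool_pos: [0.4746, -0.0879, 0.3022]
tool_rot: [-143.8, 87.4, 141.7]
force: [-0.1, 0.2, -0.6]
grip_width: 0.0337
```

Run:
```python
from h import *
viewer.read_camera('top');st(46.8,-8.4,14,13.4)
```

```text
t 22.75 grasp cm [46.85 -8.33 13.87] jaw yaw 15.5 tool x [-0.036  0.028 -0.999] w 3.35 F [-0.3  0.3 -1.9] q7 25.7
go cm [-0.05 -0.07 -0.47] turn rad -0.027
```

Base is now inside the ring height; lower to contact.

carry_out:
  moves:
    - [0,0,-0.25,0]
    - [0,0,-0.15,0]
    - [0,0,-0.05,0]

```text
time_s: 23.05
tool_pos: [0.4745, -0.088, 0.2972]
tool_rot: [-143.5, 87.4, 142.0]
force: [-0.1, 0.4, -1.5]
grip_width: 0.0339
```

Run:
```python
from h import *
viewer.read_camera('top');st(46.8,-8.4,14,13.4)
```

```text
t 23.1 grasp cm [46.86 -8.34 13.39] jaw yaw 15.5 tool x [-0.036  0.028 -0.999] w 3.36 F [ 0.   0.6 -1.6] q7 25.9
go cm [-0.06 -0.06  0.01] turn rad -0.026
```

carry_out:
  moves:
    - [0,0,-0.1,0]
    - [0,0,0,0]

```text
time_s: 23.3
tool_pos: [0.4749, -0.0884, 0.2972]
tool_rot: [-144.3, 87.5, 141.2]
force: [-0.1, -0.2, -1.7]
grip_width: 0.0338
```

carry_out:
  moves:
    - [0,0,0,0]
    - [0,0,0,0]
    - [0,0,0,0]
    - [0,0,0,0]
    - [0,0,0,0]
    - [0,0,0,0]
    - [0,0,0.5,0]
    - [0,0,2,0]
    - [0,0,3,0]
    - [0,0,3,0]
    - [0,0,1.5,0]
    - [0,0,0.5,0]
  hand: 8.7

```text
time_s: 24.5
tool_pos: [0.4739, -0.0883, 0.4065]
tool_rot: [-143.0, 87.4, 142.4]
force: [0.2, 0.1, -0.3]
grip_width: 0.0865
```

Run:
```python
from h import *
t=pic('top','top3.png');st(64.4,13.2,14,16)
S=6
def run(x0,y0,x1,y1,f,z):
    c=cv2.resize(t[y0:y1,x0:x1],None,fx=S,fy=S,interpolation=2).astype(int);b,g,r=c[:,:,0],c[:,:,1],c[:,:,2]
    m=(f(b,g,r)*255).astype(np.uint8);cs,_=cv2.findContours(m,0,2);k=max(cs,key=cv2.contourArea).reshape(-1,2)
    W=np.array([ray('top',(u+.5)/S-.5+x0,(v+.5)/S-.5+y0,z)[:2]*1000 for u,v in k],np.float32);print(cv2.minAreaRect(W),cv2.boundingRect(k))
run(262,130,315,180,lambda b,g,r:(g-r>25)&(g-b>8),.032)
run(262,130,315,180,lambda b,g,r:(b>170)&(r>170),.032)
run(365,138,420,185,lambda b,g,r:(b+g+r)>240,.004)
cv2.imwrite('pics/c12.png',cv2.resize(t[130:260,250:450],(800,520),interpolation=2))
```

```text
t 24.55 grasp cm [46.83 -8.38 24.35] jaw yaw 15.5 tool x [-0.036  0.028 -0.999] w 8.65 F [ 2.  -0.9  0.1] q7 22.8
go cm [17.57 21.58 -8.35] turn rad -0.026
((643.0225219726562, 138.3255157470703), (59.88458251953125, 94.57052612304688), 15.380279541015625) (57, 89, 173, 124)
((643.5972900390625, 135.81741333007812), (38.76439666748047, 74.33478546142578), 15.12681770324707) (86, 103, 127, 86)
((601.853515625, -235.47784423828125), (143.93702697753906, 192.58251953125), 11.27882194519043) (0, 35, 300, 247)
```

View pics/c12.png

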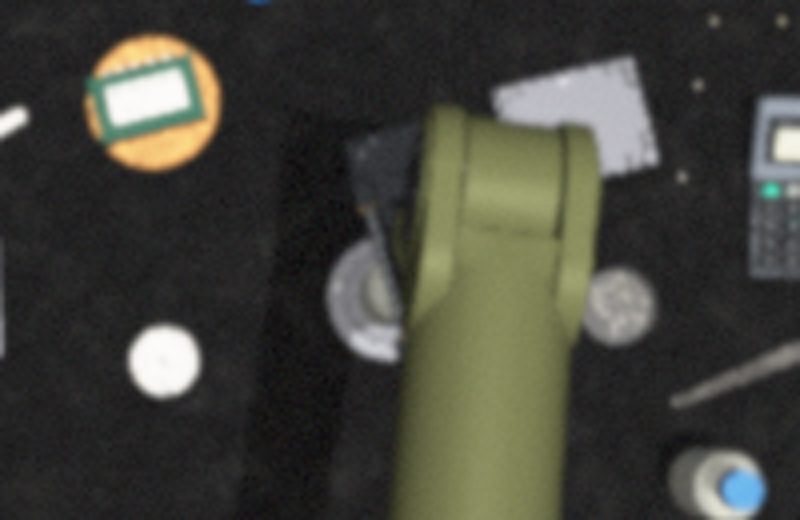

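The tin on the mat measures (643,138) mm, yaw about 15°; the disc ring holds the bottle, partly hidden by the arm at (385,290). Going to the tin.

carry_out:
  moves:
    - [0.7,0.9,0,0]
    - [1.8,2.3,0,0]
    - [2.6,3.3,0,0]
    - [2.6,3.3,0,0]
    - [2.6,3.3,0,0]
    - [2.6,3.3,0,0]
    - [2.0,2.5,-1,0]
    - [1.2,1.4,-2,0]
    - [0.5,0.6,-3,0]
    - [0,0,-3,0]
    - [0,0,-1.5,0]
    - [0,0,-0.5,0]

```text
time_s: 25.75
tool_pos: [0.6442, 0.1409, 0.2752]
tool_rot: [-135.1, 86.5, 150.5]
force: [0.9, -0.3, -0.1]
grip_width: 0.0868
```

Run:
```python
from h import *
viewer.read_camera('top');st(64.4,13.7,15.3,2.7)
```

```text
t 25.8 grasp cm [63.5  14.58 11.17] jaw yaw 15.7 tool x [-0.055  0.03  -0.998] w 8.73 F [-0.9 -0.7 -0.4] q7 9.5
go cm [ 0.9  -0.88 -8.47] turn rad -0.007
```

The tool's tilt has crept to 3° along the jaws. I retrace the last path high up, where it built up, to take it out before gripping the flat tin.

carry_out:
  moves:
    - [0,0,2,0]
    - [0,0,4,0]
    - [0,0,4,0]
    - [0,0,2,0]
    - [-0.7,-0.9,0,0]
    - [-1.8,-2.3,0,0]
    - [-2.6,-3.3,0,0]
    - [-2.6,-3.3,0,0]
    - [-2.6,-3.3,0,0]
    - [-2.6,-3.3,0,0]
    - [-2,-2.5,0,0]
    - [-1,-1.2,0,0]

```text
time_s: 27.0
tool_pos: [0.4735, -0.0716, 0.4012]
tool_rot: [-140.9, 86.6, 144.5]
force: [1.5, 0.5, 0.5]
grip_width: 0.0868
```

Run:
```python
from h import *
st(62.6,-25.8,14,24)
```

```text
t 27.0 grasp cm [46.55 -6.6  23.8 ] jaw yaw 15.4 tool x [-0.049  0.035 -0.998] w 8.68 F [1.5 0.5 0.5] q7 21.1
go cm [ 16.05 -19.2    0.2 ] turn rad -0.025
```

carry_out:
  moves:
    - [0.8,-0.8,0,0]
    - [1.8,-2,0,0]
    - [2.5,-2.7,0,0]
    - [2.5,-2.7,0,0]
    - [2.5,-2.7,0,0]
    - [2.5,-2.7,0,0]
    - [1.7,-1.8,0,0]
    - [0.8,-0.9,0,0]

```text
time_s: 27.8
tool_pos: [0.6362, -0.235, 0.3967]
tool_rot: [-146.7, 86.7, 139.6]
force: [-0.6, -0.1, -0.1]
grip_width: 0.0871
```

Run:
```python
from h import *
st(62.6,-25.8,14,24)
```

```text
t 27.8 grasp cm [ 62.9  -22.89  23.35] jaw yaw 16.3 tool x [-0.044  0.037 -0.998] w 8.71 F [-0.6 -0.1 -0.1] q7 44.9
go cm [-0.3  -2.91  0.65] turn rad -0.041
```

carry_out:
  moves:
    - [0,1,0,0]
    - [0,2.5,0,0]
    - [0.1,3.6,0,0]
    - [0.1,3.6,0,0]
    - [0.2,3.6,0,0]
    - [0.2,3.6,0,0]
    - [0.2,3.6,0,0]
    - [0.2,3.6,0,0]
    - [0.2,3.6,0,0]
    - [0.2,3,0,0]
    - [0.1,2,0,0]
    - [0,1,0,0]

```text
time_s: 29.0
tool_pos: [0.6516, 0.1471, 0.387]
tool_rot: [-146.7, 86.1, 140.9]
force: [0.8, -0.9, -0.1]
grip_width: 0.0871
```

Run:
```python
from h import *
viewer.read_camera('top');st(64.4,13.7,15.3,2.9)
```

```text
t 29.05 grasp cm [64.27 15.61 22.37] jaw yaw 17.8 tool x [-0.053  0.044 -0.998] w 8.66 F [-0.7  3.  -0.6] q7 11.4
go cm [  0.13  -1.91 -19.47] turn rad -0.044
```

carry_out:
  moves:
    - [0,-0.6,-1,0]
    - [0,-0.6,-2.5,-0.02]
    - [0,-0.5,-3.5,-0.02]
    - [0,0,-3.5,0]
    - [0,0,-2,0]
    - [0,0,-1,0]
    - [0,0,-0.3,0]

```text
time_s: 29.75
tool_pos: [0.6501, 0.1193, 0.2421]
tool_rot: [-144.2, 86.4, 140.6]
force: [1.0, -0.3, -0.6]
grip_width: 0.0869
```

Run:
```python
from h import *
viewer.read_camera('top');st(64.4,13.7,15.3,2.9)
```

```text
t 29.8 grasp cm [64.22 12.55  7.9 ] jaw yaw 14.8 tool x [-0.048  0.04  -0.998] w 8.71 F [-0.2 -0.4 -0.8] q7 13.9
go cm [ 0.18  1.15 -5.  ] turn rad 0.009
```

carry_out:
  moves:
    - [0.1,0.7,-0.5,0]
    - [0,0.3,-1,0]
    - [0,0.1,-1,0]
    - [0,0,-0.5,0]

```text
time_s: 30.2
tool_pos: [0.6531, 0.131, 0.2145]
tool_rot: [-150.6, 86.6, 134.1]
force: [0.7, -0.1, -0.8]
grip_width: 0.0872
```

Run:
```python
from h import *
viewer.read_camera('top');st(64.4,13.7,15.3,2.9)
```

```text
t 30.25 grasp cm [64.61 13.77  5.05] jaw yaw 14.8 tool x [-0.042  0.042 -0.998] w 8.7 F [-1.1 -0.2 -0.4] q7 13.7
go cm [-0.21 -0.07 -2.15] turn rad 0.009
```

carry_out:
  moves:
    - [-0.1,0,-0.7,0]
    - [-0.1,0,-0.8,0]
    - [0,0,-0.4,0]

```text
time_s: 30.55
tool_pos: [0.651, 0.131, 0.1938]
tool_rot: [-150.5, 86.7, 134.2]
force: [-0.6, 0.8, -1.1]
grip_width: 0.0866
```

Run:
```python
from h import *
viewer.read_camera('top');st(64.4,13.7,15.3,2.9)
```

```text
t 30.6 grasp cm [64.4  13.78  3.01] jaw yaw 14.8 tool x [-0.042  0.042 -0.998] w 8.68 F [-0.2  0.4 -0.3] q7 14.2
go cm [ 0.   -0.08 -0.11] turn rad 0.009
```

carry_out:
  moves:
    - [0,0,-0.1,0]
    - [0,0,0,0]
    - [0,0,0,0]
    - [0,0,0,0]
    - [0,0,0,0]
    - [0,0,0,0]
    - [0,0,0,0]
    - [0,0,0,0]
  hand: 5.5
  force: 20

```text
time_s: 31.4
tool_pos: [0.6509, 0.1307, 0.1924]
tool_rot: [-149.9, 86.7, 134.8]
force: [0.3, 0.4, -0.9]
grip_width: 0.0629
```

Run:
```python
from h import *
st(62.3,-25.7,13.6,15)
```

```text
t 31.4 grasp cm [64.42 13.74  2.92] jaw yaw 14.8 tool x [-0.041  0.041 -0.998] w 6.29 F [ 0.3  0.4 -0.9] q7 14.2
go cm [ -2.12 -39.44  12.08] turn rad -0.021
```

carry_out:
  moves:
    - [0,0,0.5,0]
    - [0,0,1.5,0]
    - [0,0,2.5,0]
    - [0,0,3,0]
    - [0,0,2.5,0]
    - [0,0,1.5,0]
    - [0,0,0.5,0]

```text
time_s: 32.1
tool_pos: [0.6499, 0.13, 0.321]
tool_rot: [-149.9, 86.7, 134.8]
force: [0.6, 0.1, -1.0]
grip_width: 0.0627
```

Run:
```python
from h import *
viewer.read_camera('top');st(62.3,-25.7,13.6,15)
```

```text
t 32.15 grasp cm [64.34 13.68 15.8 ] jaw yaw 14.7 tool x [-0.04   0.042 -0.998] w 6.29 F [ 1.6 -0.3 -0.1] q7 11.2
go cm [ -2.04 -39.38  -0.8 ] turn rad -0.02
```

carry_out:
  moves:
    - [0,-1,0,0]
    - [-0.1,-2.2,0,0]
    - [-0.2,-3.2,0,0]
    - [-0.2,-3.5,0,0]
    - [-0.2,-3.5,0,0]
    - [-0.2,-3.5,0,0]
    - [-0.2,-3.5,0,0]
    - [-0.2,-3.5,0,0]
    - [-0.2,-3.5,0,0]
    - [-0.2,-3.5,0,0]
    - [-0.1,-2.5,0,-0.02]
    - [-0.1,-1.5,0,0]

```text
time_s: 33.35
tool_pos: [0.6198, -0.2351, 0.3028]
tool_rot: [-133.9, 85.4, 149.7]
force: [-0.3, 1.2, -1.1]
grip_width: 0.0628
```

Run:
```python
from h import *
viewer.read_camera('top');st(62.3,-25.7,13.6,2.9)
```

```text
t 33.4 grasp cm [ 60.73 -23.17  13.98] jaw yaw 13.6 tool x [-0.07   0.038 -0.997] w 6.3 F [-0.7 -2.6 -0.4] q7 44.0
go cm [  1.57  -2.53 -11.08] turn rad 0.001
```

carry_out:
  moves:
    - [0.5,-0.7,-0.7,0]
    - [0.6,-0.9,-1.5,0]
    - [0.3,-0.6,-2,0]
    - [0,0,-1.5,0]
    - [0,0,-0.7,0]
    - [0,0,-0.2,0]

```text
time_s: 34.0
tool_pos: [0.6346, -0.2551, 0.2282]
tool_rot: [-134.4, 85.0, 149.5]
force: [-0.5, 0.2, -1.8]
grip_width: 0.0626
```

Run:
```python
from h import *
viewer.read_camera('top');st(62.3,-25.7,13.6,2.9)
```

```text
t 34.05 grasp cm [ 62.24 -24.76   6.52] jaw yaw 14.0 tool x [-0.075  0.044 -0.996] w 6.3 F [-0.6  0.7 -2.2] q7 47.2
go cm [ 0.06 -0.94 -3.62] turn rad -0.007
```

carry_out:
  moves:
    - [0,-0.5,-0.4,0]
    - [0,-0.35,-0.6,0]
    - [0,-0.1,-0.3,0]

```text
time_s: 34.35
tool_pos: [0.6356, -0.2641, 0.2163]
tool_rot: [-135.4, 85.2, 148.6]
force: [0.4, 0.1, -0.6]
grip_width: 0.0629
```

Run:
```python
from h import *
im=pic('scene');st(62.3,-25.7,13.6,2.9)
cv2.imwrite('pics/c13.png',cv2.resize(im[110:220,320:440],(654,600),interpolation=2))
```

```text
t 34.4 grasp cm [ 62.36 -25.71   5.3 ] jaw yaw 14.1 tool x [-0.072  0.044 -0.996] w 6.29 F [-0.6 -0.1 -0.9] q7 48.3
go cm [-0.06  0.01 -2.4 ] turn rad -0.009
```

View pics/c13.png

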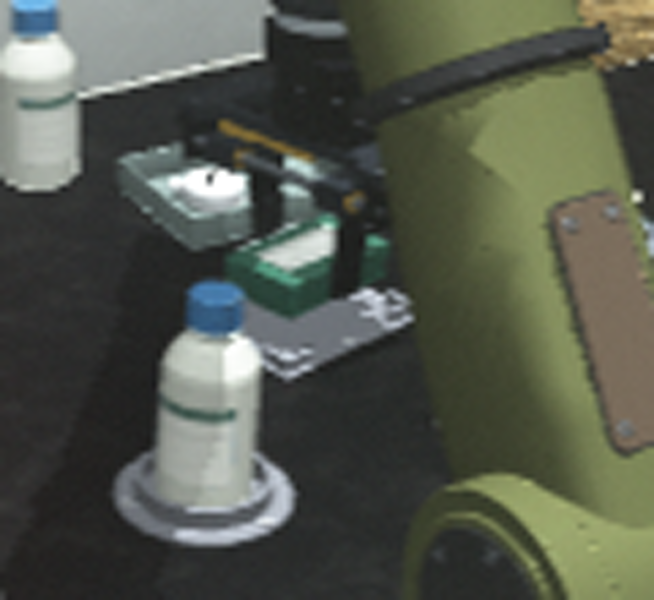

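The bottle stands upright in its ring (210,440). The tin is above the oblong plate, its near bottom corner at (290,315). Comparing that with where it should project.

Run:
```python
from h import *
a=np.radians(13.8);ex=np.array([np.cos(a),np.sin(a)]);ey=np.array([-ex[1],ex[0]])
f=lambda p:((proj('scene',p)-[320,110]+.5)*5.45).round(0)
c=np.array([.623,-.257])
for sx in(-1,1):
  for sy in(-1,1):
    for z in (.0295,.0565):print('tin',sx,sy,z,f([*(c+sx*.0325*ex+sy*.0485*ey),z]))
    print('plate',sx,sy,f([*(c+sx*.05*ex+sy*.066*ey),.004]))
```

```text
tin -1 -1 0.0295 [389. 276.]
tin -1 -1 0.0565 [392. 241.]
plate -1 -1 [422. 310.]
tin -1 1 0.0295 [290. 322.]
tin -1 1 0.0565 [292. 286.]
plate -1 1 [288. 374.]
tin 1 -1 0.0295 [320. 242.]
tin 1 -1 0.0565 [323. 207.]
plate 1 -1 [317. 257.]
tin 1 1 0.0295 [221. 285.]
tin 1 1 0.0565 [223. 250.]
plate 1 1 [183. 317.]
```

Corners agree within about 1 raw pixel. Lowering.

carry_out:
  moves:
    - [-0.1,0,-0.5,0]
    - [-0.05,0,-0.8,0]
    - [0,0,-0.4,0]
    - [0,0,-0.1,0]

```text
time_s: 34.8
tool_pos: [0.6338, -0.2647, 0.1971]
tool_rot: [-135.6, 85.2, 148.4]
force: [1.0, -0.2, -1.0]
grip_width: 0.0629
```

Run:
```python
from h import *
viewer.read_camera('top');st(62.25,-25.7,13.6,2.8)
```

```text
t 34.85 grasp cm [ 62.21 -25.74   3.41] jaw yaw 14.1 tool x [-0.071  0.044 -0.997] w 6.27 F [-0.1 -0.1 -1.5] q7 48.8
go cm [ 0.04  0.04 -0.61] turn rad -0.009
```

carry_out:
  moves:
    - [0,0,-0.3,0]
    - [0,0,-0.15,0]
    - [0,0,-0.1,0]

```text
time_s: 35.15
tool_pos: [0.634, -0.2645, 0.1919]
tool_rot: [-135.8, 85.2, 148.2]
force: [-2.3, 0.7, 7.0]
grip_width: 0.0628
```

Run:
```python
from h import *
viewer.read_camera('top');st(62.25,-25.7,13.6,2.8)
```

```text
t 35.2 grasp cm [ 62.25 -25.75   2.91] jaw yaw 14.1 tool x [-0.07   0.044 -0.997] w 6.35 F [-1.3  0.9  0.9] q7 48.9
go cm [ 0.    0.05 -0.11] turn rad -0.009
```

Contact made (7 N up). Release and withdraw.

carry_out:
  moves:
    - [0,0,0,0]
    - [0,0,0,0]
    - [0,0,0,0]
    - [0,0,0,0]
    - [0,0,0,0]
    - [0,0,0.5,0]
    - [0,0,1.5,0]
    - [0,0,3,0]
    - [0,0,4,0]
    - [0,0,4,0]
    - [0,0,4,0]
    - [0,0,3,0]
  hand: 8.7

```text
time_s: 36.4
tool_pos: [0.6314, -0.2637, 0.4005]
tool_rot: [-134.7, 85.0, 149.3]
force: [1.0, -0.3, -0.3]
grip_width: 0.0866
```

carry_out:
  moves:
    - [0,1,0,0]
    - [0,2.5,0,0]
    - [0,3.5,0,0]
    - [0,3.5,0,0]
    - [0,3.5,0,0]
    - [0,3.5,0,0]
    - [0,3.5,0,0]
    - [0,3.5,0,0]
    - [0,3.5,0,0]
    - [0,2.5,0,0]
    - [0,1,0,0]
    - [0,0,0,0]

```text
time_s: 37.6
tool_pos: [0.6243, 0.0624, 0.4135]
tool_rot: [-137.2, 85.7, 146.5]
force: [-0.4, -0.7, 0.2]
grip_width: 0.087
```

Run:
```python
from h import *
s=pic('scene');t=pic('top','top4.png');st()
a=cv2.resize(s[110:270,180:440],(800,492),interpolation=2)
cv2.imwrite('pics/c14.png',a)
S=6
def run(n,x0,y0,x1,y1,f,z):
    c=cv2.resize(t[y0:y1,x0:x1],None,fx=S,fy=S,interpolation=2).astype(int);b,g,r=c[:,:,0],c[:,:,1],c[:,:,2]
    m=(f(b,g,r)*255).astype(np.uint8);cs,_=cv2.findContours(m,0,2);k=max(cs,key=cv2.contourArea).reshape(-1,2)
    W=np.array([ray('top',(u+.5)/S-.5+x0,(v+.5)/S-.5+y0,z)[:2]*1000 for u,v in k],np.float32);print(n,np.round(np.array(sum(map(lambda q:list(np.atleast_1d(q)),cv2.minAreaRect(W)),[])),1))
gr=lambda b,g,r:(g-r>25)&(g-b>8)
run('tin',365,138,420,185,gr,.031);run('label',365,138,420,185,lambda b,g,r:(b>170)&(r>190)&(g>190),.031)
run('bcap',330,175,375,225,lambda b,g,r:b-r>70,.143)
run('vialcap',212,180,258,225,lambda b,g,r:(np.minimum(b,r)>225),.082)
```

```text
t 37.7 grasp cm [61.44  6.63 25.05] jaw yaw 13.6 tool x [-0.062  0.04  -0.997] w 8.71 F [-0.2  0.5 -0.6] q7 13.5
tin [ 622.5 -258.2   60.3   98.4   14.2]
label [ 623.7 -259.1   36.8   72.7   14.7]
bcap [468.9 -88.8  29.4  29.6  45. ]
vialcap [461.3 326.4  26.2  27.   45.6]
```

View pics/c14.png

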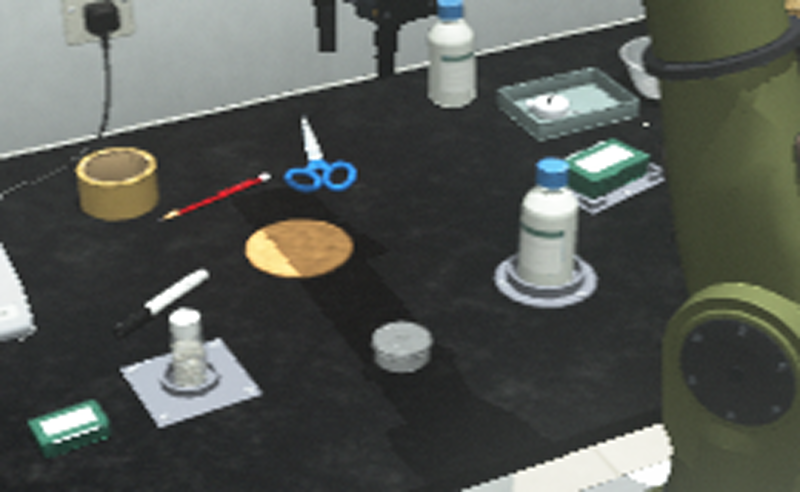

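All three are in their own holders: vial at (187,350), bottle at (548,225), tin at (607,168). The measured centres lie within about 6 mm of the holder centres, and the fits allow 8 mm.

```bash
python3 -c "
from cell import env
print(env.sign_off())"
```

```text
the job is handed in; nothing more can be done
None
```

The bottle, the vial and the tin are each in their own holder, and I handed the job in at about 38 s of the 102 s allowed. I set the tin aside on the cork mat, moved the vial to the narrow ring and the bottle to the wide ring, then put the tin on the oblong plate.

| Item | Measured centre (mm) | Holder centre (mm) |
|---|---|---|
| Vial cap | (461, 326) | (462, 326) |
| Bottle cap | (469, -89) | (464, -85) |
| Tin | (623, -258) | (623, -257) |

- **Fit:** The vial and the bottle look upright in their rings, and the tin looks flat between the angles. The tin's yaw is 14.2°, against 13.6° for the plate.
- **Moisture dish:** I saw it in its place in the last picture.
- **Petri dish:** The arm hid it in that picture. I last saw it in place before the final tin move, and no move came near it.
- **Disagreements:** The bottle's cap reads about 6 mm off the ring centre, within the 8 mm play. The gripper read 63 mm on the tin's 65 mm width.
- **Tool tilt:** The tool's tilt crept up to about 4° during the moves. Retracing a path to take it out did little, and the placings were not affected.

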